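Send a tin into the checking chamber on its notched slide

ROBOT

A 6-joint arm with a two-finger parallel gripper is mounted at the origin on a cart in front of the work surface, level with it; the furniture and walls round the work are solid. World frame = base frame: x ahead of the robot, y to its left, z up, the work surface at z = 0. Lengths are in m, angles in degrees, forces in N, time in s.
With the tool pointing down it reaches from about 0.325 to 0.75 m from the base axis. Payload 7.6 kg.
Tool frame: the origin (TCP) lies midway between the tips of the shut fingers; the grasp point (between the pads) lies 19 mm behind it; z points along the fingers, y is the direction in which the jaws open and shut (so a half turn about z gives the same grasp; the last joint's range is limited). The gripper opens to 85 mm and grips with 20 to 120 N. Pads are 22 mm wide; open, the fingers measure 114 mm over their backs; the gripper's body (76 mm by 85 mm) begins 54 mm behind the grasp point. The pads swing forward as they close: fully open they stand 13 mm farther back than shut.
Start: joints at [-69.632, 2.991, 80.254, -0, 96.75, -4.028], TCP at [0.217, -0.478, 0.231] pointing down, gripper open.
Joint ranges: [-166.34, 166.34], [-52.06, 124.39], [6.96, 135.62], [-60.46, 240.46], [14.63, 156.25], [-167.68, 167.68]. Speed limits (degrees/s): [147.25, 147.25, 172.46, 180, 180, 180].

INTERFACE

Orientations are given as a 3x3 rotation matrix whose columns are the frame's x, y, z axes.
In Python, from rig import * gives the robot as it stands.
- The arm moves only by the shell command python3 -m handwheel 'ROWS' [FORCE]. ROWS is JSON, a list of rows, each a list of 3 entries, a list of its own where there are three numbers: the shift along the tool's x, y, z in m, then the turn, a rotation vector about the tool's x, y, z in degrees, then the opening, from 0 (shut) to 1 (fully open). In form: [[[tx, ty, tz], [rx, ry, rz], claw], ...]. A call has 1 to 20 rows; each row shifts and turns the commanded pose from where the row before left it, along the tool's axes as they then stand; what a row does not reach is not made up. A row lasts 1/10 s, in which the tool goes at most 50 mm and 8.59 degrees, less where a joint would pass 70% of its speed; a pose out of reach is approached as far as the arm can. A call is refused whole if a number of a shift passes 0.05 or a number of a turn 8.59, either way. A call with a gripper value outside its range is refused whole. The fingers move at their own pace and stop on an object; FORCE is the grip in N (left out, the last holds). Time passes only in rows, so rows that do not move let the fingers close. It gives the time, the measured TCP pose, the force and the opening at its end, in the units of the state.
- observe(): the state, without advancing time (a new reading comes with each control period).
- grab_frame(name): name is "scene" or "top" or "wrist"; returns a dict with "color" (480x640x3 uint8, red, green, blue), "depth" (480x640 float32, m along the optical axis (not along the pixel's ray), 0 where there is no reading), "mtx" (3x3 intrinsics, pixels), "R" (3x3) and "t" (3): a world point X has camera coordinates R X + t; the wrist camera has in their place "tool_from_camera" (4x4, takes a point from camera to tool coordinates, whose origin is the TCP and whose axes are the flange's). Camera axes: x right, y down, z forward; pixel columns grow to the right and rows downward; lengths in m; the calibration is good to about 2 mm. A picture is of the moment at which its call begins: read the wrist's pose just before it.
- job_done(): hands the job in, once; it reports no verdict.
Trained networks look in a picture, given as the dict that the camera call returned (one of the last four; its "shot" number tells which), for a name from the list of things; names that differ only in an ending like _2 or _b are one class to them, and where a whole thing is asked for, a point or a joint stands for the part that bears it (a point fixed in the world has none). Each returns a list of dicts, best first, with "p" (0 to 1); they miss things now and then, are a little off and sometimes report something else, mostly with a low value. They report only what shows in the picture. A call takes as long as a camera call. They do not tell look-alikes from the thing itself.
- boxes_of(name, picture): "at" ([row, column] in pixels, amid what is visible of it).
- outline_of(name, picture): "region" (480x640 bool, what is visible of it) and "at" ([row, column] in pixels, amid what is visible of it).
- mark_of(name, picture): "at" ([row, column] in pixels: a listed point, or the origin of a listed thing).
The state is a dict: "time": time; "joint_positions": joint angles; "qd": joint speeds; "joint_efforts": joint torques, N m; "position": TCP position; "tcp_rot": TCP orientation; "ft_force": force on the tool from outside, world axes, zero at the start; "wrist_torque": the same for the moment, N m; "finger_gap": finger opening in m.
Only numpy, scipy, OpenCV 4.12 (cv2) and the standard library are available. Lean on these libraries where they do the work, as an engineer would, in place of code of your own. Each camera call takes 0.05 s, during which the arm holds its last target.

TASK

Set the lone gold tin upright in the cradle of the slide carriage. Then, holding the orange release bar up, slide the carriage towards the white chamber so that the tin itself pushes the blue flap open and goes inside, and let the bar go when the carriage's yellow pointer is at the long green mark, so that it catches in that notch with the flap shut behind the tin. Do not touch the flap with the gripper, and leave the other things on the table where they are.

Things in the scene. Friction and masses are not known exactly. Their poses are not given: they have to be found in the camera images.
- tin: The tin to be checked: closed round gold tin, 66 mm diameter, 22 mm high, about 60 g, upright on the table at the start, right of the station; the only gold tin standing alone near the robot. Origin: centre of its underside, z up. Beyond it, from about 0.6 m ahead of the robot, stands a steel basket about 100 mm tall: keep the gripper's body clear of it.
- station: Fixed checking station: aluminium base plate 124 mm (x) by 400 mm (y) with a slide track along y and a white chamber at its +y end. Origin: centre of the base's underside, on the table; z up; the carriage slides along +y into the chamber. Chamber (station frame, mm): x -50 to 50, y 60 to 200, clear roof top at z 76, grey sensor head on it to z 96.
- mark (a point): Long green mark on the base plate at station x -53.5, y -15, z 9 mm. Shorter black ticks mark the other notches. The carriage is in the wanted notch when its small yellow pointer, at the same station y as the orange bar, is beside the green mark: the bar's centre is then 53.5 mm from this point along station +x.
- carriage (a joint): Slide of the carriage along station +y, m: 0 at the outer end, end stop 0.185. From 0 to 0.04 it runs free in a long loading slot (it starts there, bar down); then come seven notches 0.02 apart, 0.06 to 0.18, the green mark at 0.16. Bar up: moves freely (under 1 N). Bar down: stopped at the slot's end, locked within 2 mm in a notch. Let go within 6 mm of a notch and it draws itself in.
- cradle (a point): Centre of the cradle, on top of the carriage's white 82 mm square plate, 29 mm above the table, 140 mm from the bar along station +y (station y -35 mm at carriage 0). Four steel dowels, 6 mm thick and 6 mm tall, stand at +-28.3 mm along both station axes; the tin stands flat between them with about 4 mm to spare. Fingers fit down to the plate on its four sides.
- bar_grip (a point): Centre of the release bar's orange grip: 74 mm long (station x), 12 mm thick (station y), 14 mm high, centre 90 mm above the table when fully down. A thin rod holds it 28 mm either side of the middle; between them it is open for 27 mm below. Can be pinched from above on its two long faces (fingers closing along station y), lifted, and used to push the carriage.
- release_bar (a joint): Lift of the release bar on the carriage, m: 0 fully down in the slot or a notch, upper stop 0.018. Clear of the rungs between notches above 0.010; resting on top of a rung it reads about 0.009. Spring and weight press it down with 5.5 to 7 N, so it must be held up.
- flap (a joint): Blue dust flap in the chamber's mouth (station y 60 mm), 86 mm wide, 24 mm high, hinged along its top edge 62.5 mm above the table; 0 hangs shut, positive swings into the chamber (to 1.5 rad). Very light spring: the tin pushes it open (about 1.1 rad) and it falls shut once the tin has passed. Lower edge 8 mm above the cradle plate.
- label_roll: Bystander: white label roll, 83 mm across, 40 mm high. Origin: centre of its underside.
- loose_lid: Bystander: gold tin lid lying flat, 69 mm across, 7 mm high. Origin: centre of its underside.
- blue_tin: Bystander: large blue printed tin, 126 mm across, 39 mm high. Origin: centre of its underside.
Mind the look-alikes: they are no part of the job. What is shaped like the tin but black, purple or red is not meant.

How it is judged:
By the outcome, as a careful person would: the job done as asked, in the order asked, and still so for the second after the job is handed in, with the robot touching nothing.
It also fails if it takes over 64 s, if anything falls off the work surface, if the arm or the gripper's body presses on something with over 40 N, if the wrist force passes 120 N, or if a joint passes its speed limit or range.

## Working session

There is one attempt and no reset: what is moved stays moved. The work goes in short steps, Python scripts to look and compute and a shell command to move; the robot and the scene stay as the last step left them, time stands still between calls to the robot, and variables do not carry over. Pictures are saved under pics/ and viewed, and the job is handed in when it is done.

```bash
ls; mkdir -p pics
python3 - <<'E'
from rig import *
import cv2
s=observe(); print(s['time'],s['position'],s['tcp_rot'],s['finger_gap'],s['ft_force'])
for n in ("scene","top","wrist"):
    f=grab_frame(n); cv2.imwrite(f'pics/{n}0.png',f['color'][:,:,::-1]); print(n,f['mtx'].tolist(),f.get('R'),f.get('t'),f.get('tool_from_camera'))
    for k in ("tin","station","mark","cradle","bar_grip"):
        try: print(k,[(r['at'],round(r['p'],2)) for r in mark_of(k,f)][:4])
        except Exception as e: print(k,e)
E
```

```text
pics
0.0 [ 0.21675109 -0.47784666  0.23046449] [[ 9.10713373e-01  4.13038541e-01 -5.62165986e-04]
 [ 4.13038916e-01 -9.10712255e-01  1.42945865e-03]
 [ 7.84500630e-05 -1.53402354e-03 -9.99998820e-01]] 0.08516681435998245 [ 0.53667805 -0.16556338 -0.18394963]
scene [[524.3489901521484, 0.0, 322.2424451803757], [0.0, 524.3489901521484, 236.70902391747032], [0.0, 0.0, 1.0]] [[-0.84577544 -0.53329956 -0.01598394]
 [-0.21062926  0.36126835 -0.90836143]
 [ 0.49020325 -0.7649031  -0.41788039]] [0.41813318 0.2466775  1.1218053 ] None
tin [([326.1, 355.1], 0.71), ([249.3, 379.0], 0.69), ([271.9, 238.7], 0.63), ([257.7, 413.2], 0.47)]
station [([325.8, 261.6], 0.88)]
mark [([331.3, 282.8], 0.74)]
cradle [([314.4, 265.1], 0.72)]
bar_grip [([270.4, 306.1], 0.84)]
top [[459.2927502921284, 0.0, 327.34707259053476], [0.0, 459.2927502921284, 232.61884550041327], [0.0, 0.0, 1.0]] [[-0.02437234 -0.99967323  0.00770829]
 [-0.99442187  0.02345136 -0.10283564]
 [ 0.10262127 -0.01017164 -0.99466849]] [-0.10641551  0.56397059  1.33038617] None
tin [([304.6, 264.3], 0.86), ([170.8, 278.8], 0.83), ([257.7, 384.0], 0.77), ([296.9, 397.0], 0.62)]
station []
mark [([264.2, 221.8], 0.87)]
cradle [([243.8, 222.3], 0.58)]
bar_grip [([253.0, 264.4], 0.42)]
wrist [[380.7502708538626, 0.0, 316.9296624028119], [0.0, 380.7502708538626, 235.14935954267264], [0.0, 0.0, 1.0]] None None [[ 1.03093380e-04 -9.45114732e-01 -3.26738632e-01  8.36758914e-02]
 [ 9.99999373e-01 -2.66790362e-04  1.08723237e-03 -7.84597017e-04]
 [-1.11473005e-03 -3.26738539e-01  9.45114112e-01 -1.42632418e-01]
 [ 0.00000000e+00  0.00000000e+00  0.00000000e+00  1.00000000e+00]]
tin []
station []
mark []
cradle []
bar_grip []
```

View pics/scene0.png

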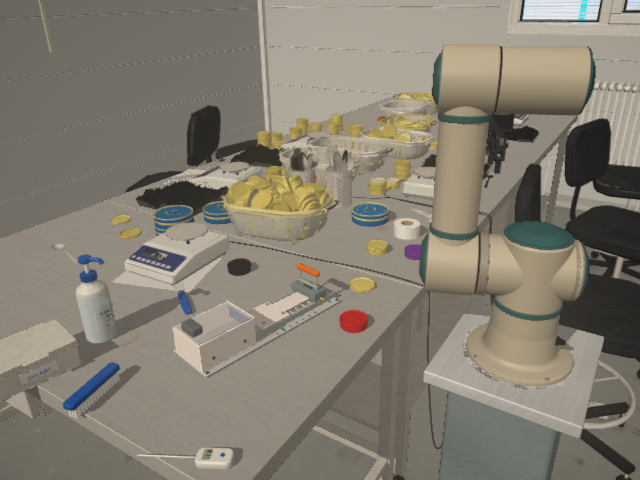

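View pics/top0.png

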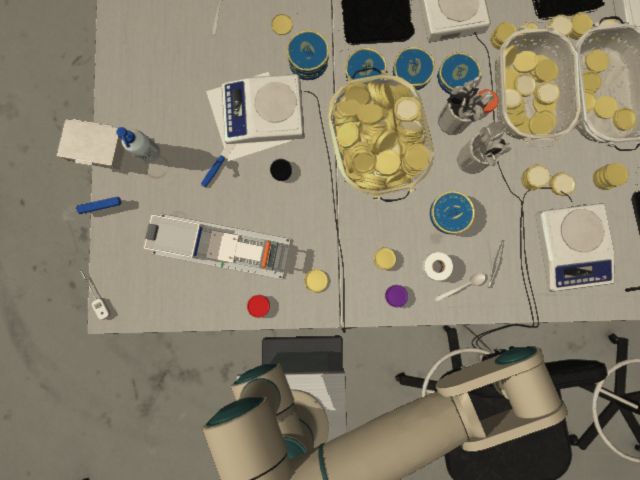

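View pics/wrist0.png

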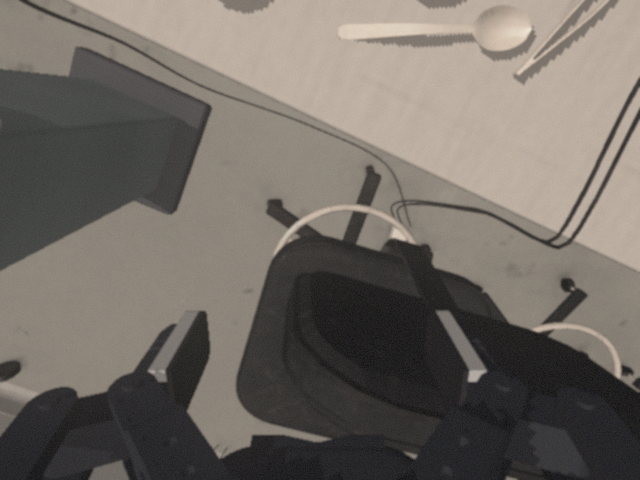

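Gold candidates in the top picture are (258,385) and (281,316); in the scene picture they are (247,377) and (285,362). The one at (281,316) looks flat, like the lid. I'll check with heights and a crop.

```bash
cat > h.py <<'E'
from rig import *
import numpy as np, cv2
def campose(f,s=None):
    if f.get('R') is not None:
        R=np.array(f['R']);t=np.array(f['t']); return R.T,-R.T@t
    T=np.array(f['tool_from_camera']);Rw=np.array(s['tcp_rot'])
    return Rw@T[:3,:3], Rw@T[:3,3]+np.array(s['position'])
def cloud(f,s=None):
    R,c=campose(f,s);K=f['mtx'];d=f['depth']
    v,u=np.mgrid[:480,:640]
    P=np.stack([(u-K[0][2])/K[0][0]*d,(v-K[1][2])/K[1][1]*d,d],-1)
    W=P@R.T+c; W[d<=0]=np.nan
    return W
def ray(f,rc,z,s=None):
    R,c=campose(f,s);K=f['mtx']
    d=R@np.array([(rc[1]-K[0][2])/K[0][0],(rc[0]-K[1][2])/K[1][1],1.])
    return c+d*(z-c[2])/d[2]
def proj(f,X,s=None):
    R,c=campose(f,s);p=R.T@(np.array(X)-c);K=f['mtx']
    return np.array([p[1]/p[2]*K[1][1]+K[1][2],p[0]/p[2]*K[0][0]+K[0][2]])
E
python3 - <<'E'
from h import *
top=grab_frame('top');sc=grab_frame('scene')
a=cv2.resize(top['color'][200:330,130:450],None,fx=2.5,fy=2.5,interpolation=cv2.INTER_CUBIC)
cv2.imwrite('pics/topcrop.png',a[:,:,::-1])
b=cv2.resize(sc['color'][220:380,165:445],None,fx=2.8,fy=2.8,interpolation=cv2.INTER_CUBIC)
cv2.imwrite('pics/sccrop.png',b[:,:,::-1])
for n,f in(('top',top),('scene',sc)):
    W=cloud(f)
    hsv=cv2.cvtColor(f['color'],cv2.COLOR_RGB2HSV)
    m=(hsv[...,0]>18)&(hsv[...,0]<34)&(hsv[...,1]>90)
    k,l,st,ce=cv2.connectedComponentsWithStats(m.astype(np.uint8))
    for i in range(1,k):
        if st[i,4]>60:
            P=W[l==i];P=P[~np.isnan(P[:,2])]
            if len(P)>10: print(n,ce[i][::-1].round(1),st[i,4],np.median(P,0).round(4),np.percentile(P[:,2],[5,95]).round(4))
    o=outline_of('station',f)
    for r in o[:2]:
        print('station',r['p'],r['at'],r['region'].sum())
    hm=(hsv[...,0]>3)&(hsv[...,0]<14)&(hsv[...,1]>170)&(hsv[...,2]>120)
    k,l,st,ce=cv2.connectedComponentsWithStats(hm.astype(np.uint8))
    for i in range(1,k):
        if st[i,4]>30:
            P=W[l==i];print('orange',n,ce[i][::-1],st[i,4],np.nanmedian(P,0).round(4),np.nanpercentile(P,[3,97],axis=0).round(4).tolist())
E
```

```text
top [ 25.  579.5] 454 [ 1.193  -0.9205  0.0315] [0.0143 0.0541]
top [ 24.1 281.5] 360 [1.2311 0.0098 0.0026] [-0.0017  0.0083]
top [ 33.7 501.7] 418 [ 1.1659 -0.6703  0.0432] [0.0082 0.0493]
top [ 50.1 307.4] 190 [ 1.1029 -0.0737  0.0749] [0.0703 0.0791]
top [ 90.1 530.9] 2947 [ 0.999  -0.7556  0.0363] [0.022  0.0521]
top [ 63.6 417.7] 134 [ 1.0874 -0.4103  0.0395] [0.0345 0.0455]
top [134.8 379. ] 8429 [ 0.8146 -0.2657  0.1306] [0.0863 0.1638]
top [ 93.3 603.6] 1818 [ 0.9533 -0.9735  0.0254] [0.019  0.0328]
top [176.  610.3] 721 [ 0.7076 -0.9582  0.0615] [0.0147 0.0677]
top [181.2 539.4] 367 [ 0.6997 -0.7445  0.0264] [0.0037 0.0506]
top [212.4 454.5] 195 [ 0.6116 -0.5024  0.0385] [0.0329 0.0432]
top [258.4 384.5] 391 [ 0.4819 -0.2881  0.021 ] [0.0157 0.0261]
top [280.3 315.7] 425 [ 0.4221 -0.0825  0.0043] [-0.0006  0.0093]
orange top [103.74576271 491.38135593] 118 [ 0.9245 -0.6149  0.0745] [[0.9086, -0.6295, 0.0695], [0.9616, -0.5925, 0.0794]]
orange top [253.65116279 265.52325581] 86 [0.4998 0.0553 0.0964] [[0.4678, 0.0452, 0.0914], [0.5303, 0.0638, 0.1005]]
scene [ 96.3 417.9] 21
[... 306 characters left out ...]
]
scene [139.2 269.7] 379 [ 1.4951 -1.0775  0.0381] [0.0073 0.0728]
scene [169.1 401.7] 297 [ 0.6992 -0.9428  0.0409] [0.0076 0.0664]
scene [194.9 276.1] 3425 [ 0.807  -0.2248  0.133 ] [0.0463 0.1637]
scene [187.  381.2] 297 [ 0.6919 -0.727   0.0234] [0.0038 0.0489]
scene [219.3 120.1] 142 [ 1.3511 -0.0444  0.0065] [0.0029 0.0095]
scene [233. 130.] 169 [1.23   0.0129 0.0047] [0.0011 0.0083]
scene [247.1 376.8] 287 [ 0.4748 -0.2717  0.0212] [0.0047 0.0244]
scene [284.3 361.6] 317 [ 0.4193 -0.076   0.0063] [0.0028 0.0092]
station 0.79 [327.0, 241.7] 7384
station 0.39 [271.5, 309.9] 286
orange scene [269.68  307.536] 125 [0.4946 0.0631 0.0939] [[0.463, 0.0537, 0.0863], [0.5309, 0.0705, 0.0995]]
```

View pics/topcrop.png

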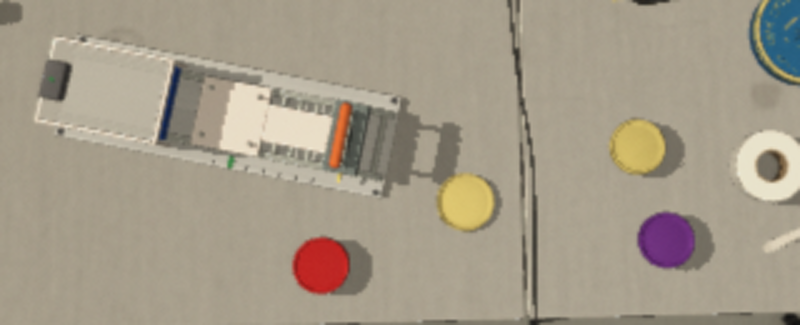

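View pics/sccrop.png

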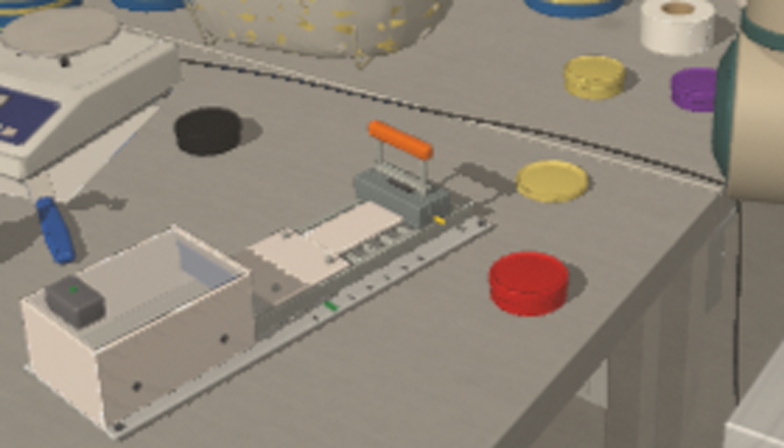

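The top crop shows one gold disc at (258,385) standing 21 mm high; the scene crop shows it as a full tin. The gold one at (280,316) is only about 4–6 mm high, so it is the lid. The target is therefore the tin at about (0.48, -0.285), and I'll move above it.

```bash
python3 -m handwheel '[[[0.029,-0.0058,0],[0,0,0],1],[[0.029,-0.0058,0],[0,0,0],1],[[0.029,-0.0058,0],[0,0,0],1],[[0.029,-0.0058,0],[0,0,0],1],[[0.029,-0.0058,0],[0,0,0],1],[[0.029,-0.0058,0],[0,0,0],1],[[0.029,-0.0058,0],[0,0,0],1],[[0.029,-0.0058,0],[0,0,0],1],[[0.029,-0.0058,0],[0,0,0],1],[[0.029,-0.0058,0],[0,0,0],1],[[0,0,0.01],[0,0,-8],1],[[0,0,0.01],[0,0,-8],1],[[0,0,0.01],[0,0,-8],1],[[0,0,0.01],[0,0,-8],1],[[0,0,0.01],[0,0,-8],1],[[0,0,0],[0,0,-8],1],[[0,0,0],[0,0,-8],1],[[0,0,0],[0,0,0],1]]'
python3 - <<'E'
from h import *
s=observe();print(s['time'],s['position'],s['joint_positions'],s['tcp_rot'])
w=grab_frame('wrist');cv2.imwrite('pics/w1.png',w['color'][:,:,::-1])
f=grab_frame('top')
W=cloud(f)
o=outline_of('station',f)
print([r['p'] for r in o])
# base/chamber/station points near bar: everything z>0.005 in area
m=(W[...,2]>0.004)&(W[...,0]>0.4)&(W[...,0]<0.66)&(W[...,1]>-0.02)&(W[...,1]<0.40)
k,l,st,ce=cv2.connectedComponentsWithStats(m.astype(np.uint8))
for i in range(1,k):
    if st[i,4]>300:
        P=W[l==i][:,:2].astype(np.float32); print(ce[i],st[i,4],cv2.minAreaRect(P))
# chamber top
m2=(W[...,2]>0.06)&m
P=W[m2][:,:2].astype(np.float32);print('chamb+bar',len(P))
P=P[P[:,1]>0.15];print(cv2.minAreaRect(P))
for k in('mark','cradle','bar_grip'):
    for r in mark_of(k,f)[:1]: print(k,r['p'],ray(f,r['at'],{'mark':.009,'cradle':.029,'bar_grip':.09}[k]))
sc=grab_frame('scene')
for k in('mark','cradle','bar_grip','station'):
    for r in mark_of(k,sc)[:1]: print(k,r['p'],ray(sc,r['at'],{'mark':.009,'cradle':.029,'bar_grip':.09,'station':0}[k]))
E
```

```text
time: 2.9
position: [0.457, -0.3055, 0.1812]
tcp_rot: [[0.166, 0.986, -0.0], [0.986, -0.166, -0.0], [-0.0, -0.0, -1.0]]
ft_force: [-0.2, -0.3, 0.5]
finger_gap: 0.0852
2.9 [ 0.45701648 -0.30553435  0.18123775] [-3.76111084e+01  8.12530497e+00  8.04832720e+01 -3.87841123e-03
  9.13945982e+01 -2.80782081e+01] [[ 1.65615544e-01  9.86190389e-01 -8.51998544e-05]
 [ 9.86190393e-01 -1.65615546e-01 -1.97856557e-05]
 [-3.36228439e-05 -8.07464657e-05 -9.99999996e-01]]
[0.66]
[216.75352622 245.00922242] 5530 ((0.5317434668540955, 0.19956649839878082), (0.4004012644290924, 0.1306498497724533), 77.25758361816406)
chamb+bar 1896
((0.5586548447608948, 0.32452815771102905), (0.1441662609577179, 0.10001514852046967), 77.70488739013672)
mark 0.97 [0.47319427 0.19417713 0.009     ]
cradle 0.94 [0.5328572  0.19268816 0.029     ]
bar_grip 0.59 [0.4975316  0.05465617 0.09      ]
mark 0.67 [0.48414919 0.1885216  0.009     ]
cradle 0.58 [0.53913715 0.18714438 0.029     ]
bar_grip 0.56 [0.49509096 0.05339572 0.09      ]
station 0.66 [0.52366629 0.20155209 0.        ]
```

View pics/w1.png

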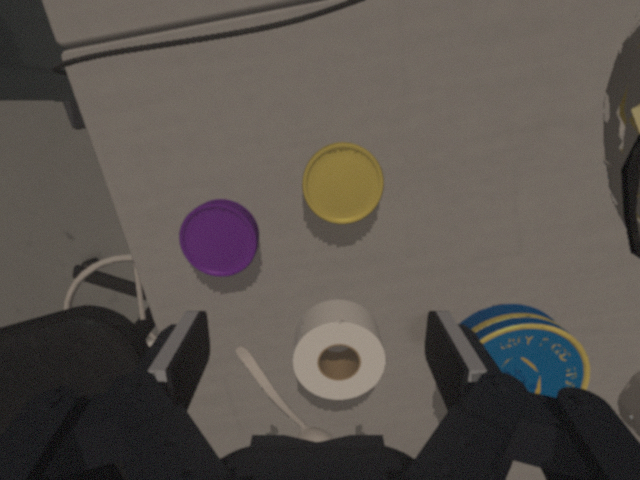

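The wrist view shows the gold tin at (183,343), purple tin at (237,220), label roll at (350,340), blue tin at (345,530). The purple tin is close to the jaw line, so I'll turn the jaws away from it.

```bash
cat >> h.py <<'E'
def tin_at(w,s,zt=0.022):
    hsv=cv2.cvtColor(w['color'],cv2.COLOR_RGB2HSV)
    m=(hsv[...,0]>18)&(hsv[...,0]<34)&(hsv[...,1]>110)
    k,l,st,ce=cv2.connectedComponentsWithStats(m.astype(np.uint8))
    W=cloud(w,s)
    for i in range(1,k):
        if st[i,4]>1500:
            c,_=cv2.findContours((l==i).astype(np.uint8),0,2)
            c=cv2.convexHull(max(c,key=len))[:,0]
            P=np.array([ray(w,(v,u),zt,s)[:2] for u,v in c],np.float32)
            print('blob',ce[i][::-1].round(1),st[i,4],'circle',cv2.minEnclosingCircle(P),'ell',cv2.fitEllipse(P),'depth',np.nanmedian(W[l==i],0).round(4))
def local(s,X):
    R=np.array(s['tcp_rot']);return R.T@(np.array(X)-np.array(s['position']))
E
python3 - <<'E'
from h import *
s=observe();w=grab_frame('wrist');tin_at(w,s)
W=cloud(w,s)
hsv=cv2.cvtColor(w['color'],cv2.COLOR_RGB2HSV)
print('purple',np.nanmedian(W[(hsv[...,0]>130)&(hsv[...,0]<160)&(hsv[...,1]>120)],0))
print(local(s,[.48,-.285,0]))
E
python3 -m handwheel '[[[0.02,0.02,0],[0,0,7],1],[[0,0,0.01],[0,0,7],1],[[0,0,0.01],[0,0,7],1],[[0,0,0.01],[0,0,7],1],[[0,0,0],[0,0,0],1],[[0,0,0],[0,0,0],1]]'
python3 - <<'E'
from h import *
s=observe();w=grab_frame('wrist');tin_at(w,s);cv2.imwrite('pics/w2.png',w['color'][:,:,::-1])
E
```

```text
blob [182.8 342.3] 5127 circle ((0.4802238643169403, -0.2858184278011322), 0.03297331929206848) ell ((0.4802197515964508, -0.2859647572040558), (0.06441115587949753, 0.06567692756652832), 178.78225708007812) depth [ 0.4803 -0.2849  0.0218]
purple [ 0.37150709 -0.31414916  0.02178484]
[0.02411086 0.01918973 0.18135764]
time: 4.1
position: [0.4801, -0.2892, 0.1515]
tcp_rot: [[0.608, 0.794, 0.0], [0.794, -0.608, -0.0], [-0.0, 0.0, -1.0]]
ft_force: [0.1, -1.2, 0.1]
finger_gap: 0.0854
blob [38.6 61.4] 7577 circle ((0.4268057346343994, -0.08827453851699829), 0.033325113356113434) ell ((0.42645004391670227, -0.08854401856660843), (0.06391938775777817, 0.06632331013679504), 38.406654357910156) depth [ 0.4167 -0.0837  0.0052]
blob [216.5 315.8] 5878 circle ((0.4808931052684784, -0.2852100431919098), 0.03365624323487282) ell ((0.4808388650417328, -0.28564780950546265), (0.06431286782026291, 0.06689924746751785), 148.247314453125) depth [ 0.4817 -0.2846  0.0217]
```

View pics/w2.png

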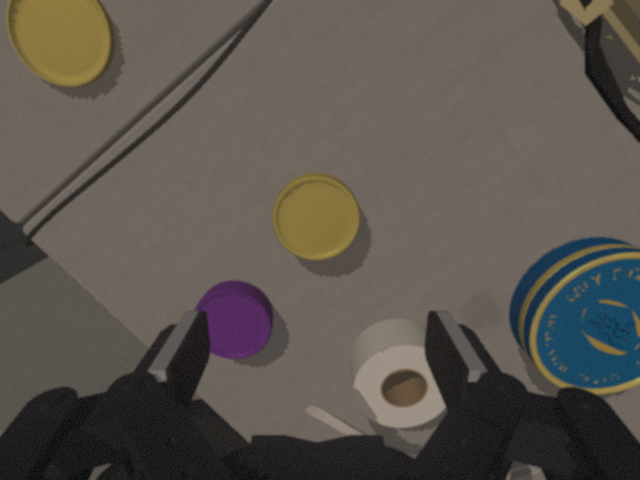

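The lid shows at (39,61) and the tin at (216,316). The tin measures (0.4805, -0.2855) with its top at 21.8 mm in two wrist views. Descending to it.

```bash
python3 -m handwheel '[[[0.003,-0.002,0.02],[0,0,0],1],[[0,0,0.03],[0,0,0],1],[[0,0,0.03],[0,0,0],1],[[0,0,0.03],[0,0,0],1],[[0,0,0.025],[0,0,0],1],[[0,0,0.012],[0,0,0],1],[[0,0,0.008],[0,0,0],1],[[0,0,0],[0,0,0],1]]' 30
python3 -m handwheel '[[[0,0,0],[0,0,0],0.7],[[0,0,0],[0,0,0],0.6],[[0,0,0],[0,0,0],0.5],[[0,0,0],[0,0,0],0.5],[[0,0,0],[0,0,0],0.5],[[0,0,0],[0,0,0],0.5]]' 30
python3 - <<'E'
from h import *
s=observe();w=grab_frame('wrist');tin_at(w,s);cv2.imwrite('pics/w3.png',w['color'][:,:,::-1])
E
```

```text
time: 4.95
position: [0.4804, -0.2856, -0.0036]
tcp_rot: [[0.61, 0.793, -0.0], [0.793, -0.61, -0.0], [-0.0, -0.0, -1.0]]
ft_force: [0.1, 0.2, -0.4]
finger_gap: 0.0855
time: 5.55
position: [0.4815, -0.2863, -0.0017]
tcp_rot: [[0.61, 0.792, 0.003], [0.792, -0.61, -0.002], [0.0, 0.004, -1.0]]
ft_force: [-0.3, -0.1, 5.4]
finger_gap: 0.0632
blob [333.5 317.4] 23393 circle ((0.48272615671157837, -0.2838662266731262), 0.03610226884484291) ell ((0.4823650121688843, -0.28406333923339844), (0.06525175273418427, 0.07174009084701538), 144.3473358154297) depth [ 0.4839 -0.2819  0.0216]
```

View pics/w3.png

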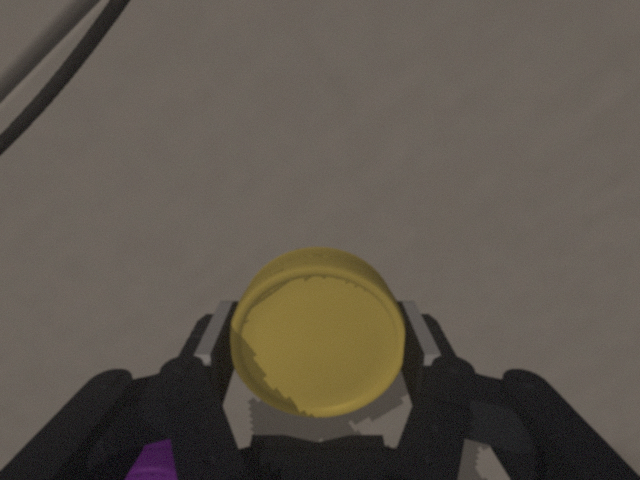

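Gripped at 63 mm gap; the fingertips seem to have brushed the table (5 N). Lifting.

```bash
python3 -m handwheel '[[[0,0,-0.002],[0,0,0],0.5],[[0,0,-0.005],[0,0,0],0.5],[[0,0,-0.01],[0,0,0],0.5],[[0,0,-0.02],[0,0,0],0.5],[[0,0,-0.03],[0,0,0],0.5],[[0,0,-0.03],[0,0,0],0.5],[[0,0,0],[0,0,0],0.5],[[0,0,0],[0,0,0],0.5]]' 30
python3 - <<'E'
from h import *
s=observe();print(s['position'],s['joint_positions']);w=grab_frame('wrist');tin_at(w,s,s['position'][2]+.02);cv2.imwrite('pics/w4.png',w['color'][:,:,::-1])
R=np.array(s['tcp_rot']);print(R)
E
```

```text
time: 6.4
position: [0.4806, -0.2857, 0.0943]
tcp_rot: [[0.61, 0.792, 0.001], [0.792, -0.61, -0.001], [0.0, 0.002, -1.0]]
ft_force: [-0.2, 1.0, -1.0]
finger_gap: 0.0631
[ 0.48060589 -0.28574691  0.09430502] [-3.45158157e+01  1.33002324e+01  8.48090606e+01 -3.99224679e-03
  8.17849630e+01  3.08623020e+00]
blob [41.5 28.6] 5053 circle ((0.47426047921180725, -0.1545267403125763), 0.01577668823301792) ell ((0.47376155853271484, -0.1530946046113968), (0.021164512261748314, 0.031120870262384415), 95.05270385742188) depth [ 0.4266 -0.0978  0.0053]
blob [333.3 317.4] 23325 circle ((0.48012593388557434, -0.2849019467830658), 0.037069834768772125) ell ((0.4800001382827759, -0.28560879826545715), (0.0669621005654335, 0.07387913763523102), 143.89651489257812) depth [ 0.4832 -0.2814  0.1176]
[[ 6.10165594e-01  7.92272524e-01  1.48162728e-03]
 [ 7.92273909e-01 -6.10164599e-01 -1.10259237e-03]
 [ 3.04828751e-05  1.84661856e-03 -9.99998295e-01]]
```

View pics/w4.png

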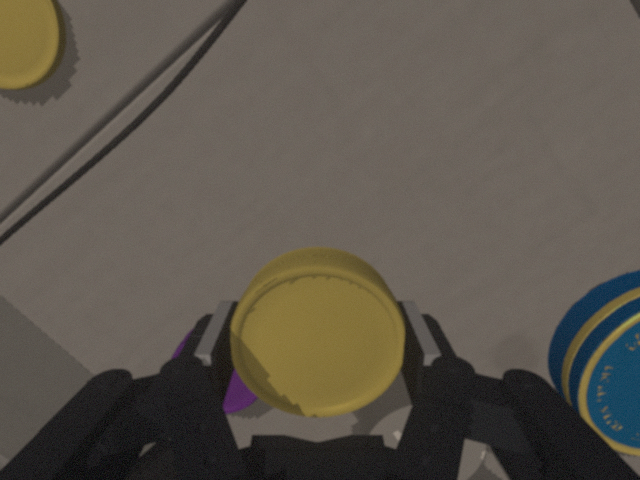

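The tin is held level and unchanged, its underside about 1.5 mm above TCP height. Carrying it over to the station.

```bash
python3 -m handwheel '[[[0.01,-0.006,-0.02],[0,0,0],0.5],[[0.02,-0.013,-0.02],[0,0,0],0.5],[[0.0244,-0.0158,-0.02],[0,0,0],0.5],[[0.0244,-0.0158,-0.02],[0,0,0],0.5],[[0.0244,-0.0158,-0.02],[0,0,0],0.5],[[0.0244,-0.0158,-0.006],[0,0,0],0.5],[[0.0244,-0.0158,0],[0,0,0],0.5],[[0.0244,-0.0158,0],[0,0,0],0.5],[[0.0244,-0.0158,0],[0,0,0],0.5],[[0.0244,-0.0158,0],[0,0,0],0.5],[[0.0244,-0.0158,0],[0,0,0],0.5],[[0.0244,-0.0158,0],[0,0,0],0.5],[[0.02,-0.013,0],[0,0,0],0.5],[[0.02,-0.012,0],[0,0,0],0.5],[[0.01,-0.006,0],[0,0,0],0.5],[[0,0,0],[0,0,-8.4],0.5],[[0,0,0],[0,0,-8.4],0.5],[[0,0,0],[0,0,-8.3],0.5],[[0,0,0],[0,0,0],0.5],[[0,0,0],[0,0,0],0.5]]' 30
python3 - <<'E'
from h import *
import pickle
s=observe();print(s['time'],s['position'],s['joint_positions']);w=grab_frame('wrist');cv2.imwrite('pics/w5.png',w['color'][:,:,::-1])
pickle.dump((s,w),open('w5.pkl','wb'))
for k in('mark','cradle','bar_grip'):
    for r in mark_of(k,w)[:2]: print(k,r['p'],r['at'],ray(w,r['at'],{'mark':.009,'cradle':.029,'bar_grip':.09}[k],s))
E
```

```text
time: 8.45
position: [0.513, 0.0977, 0.1986]
tcp_rot: [[0.221, 0.975, -0.001], [0.975, -0.221, -0.0], [-0.001, -0.001, -1.0]]
ft_force: [-0.1, -0.1, 0.1]
finger_gap: 0.0633
8.45 [0.51303376 0.09770015 0.1986008 ] [ 6.73628703e+00  3.27746708e+00  8.36810638e+01 -1.08556658e-02
  9.31181890e+01  1.94855376e+01]
mark 0.74 [97.3, 240.1] [0.47018369 0.19861988 0.009     ]
cradle 0.91 [85.6, 308.7] [0.5273591  0.19403136 0.029     ]
cradle 0.6 [99.7, 244.1] [0.47636579 0.19516179 0.029     ]
```

View pics/w5.png

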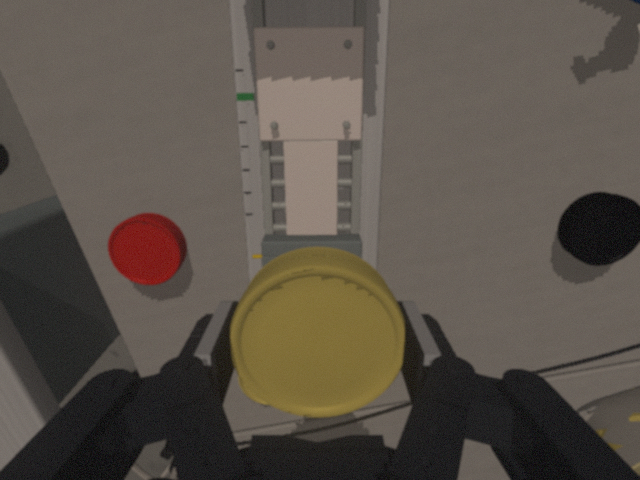

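The wrist picture shows the cradle plate with dowels at about (44,270), (44,348), (126,275), (126,346), the green mark at (97,245) and the yellow pointer at (256,257).

Run:
```python
from h import *
import pickle
s,w=pickle.load(open('w5.pkl','rb'))
a=cv2.resize(w['color'][10:160,225:400],None,fx=4,fy=4,interpolation=cv2.INTER_CUBIC)
cv2.imwrite('pics/w5c.png',a[:,:,::-1])
W=cloud(w,s)
m=np.zeros((480,640),bool);m[30:138,262:358]=1
print('plate z',np.nanpercentile(W[m][:,2],[10,50,90]))
m=(W[...,2]>.02)&(W[...,2]<.036);m[:, :240]=0;m[150:]=0;m[:,390:]=0;m[:20]=0
print(cv2.minAreaRect(W[m][:,:2].astype(np.float32)))
h=cv2.cvtColor(w['color'],cv2.COLOR_RGB2HSV)
g=(h[...,0]>50)&(h[...,0]<85)&(h[...,1]>120);g[:,:225]=0;g[:,280:]=0
v,u=np.nonzero(g);print('green',v.mean(),u.mean(),ray(w,(v.mean(),u.mean()),.009,s))
y=(h[...,0]>18)&(h[...,0]<34)&(h[...,1]>140);y[:,:245]=0;y[:,268:]=0;y[:245]=0;y[264:]=0
v,u=np.nonzero(y);print('yellow',v.mean(),u.mean(),np.nanmedian(W[y],0))
# top of tin
print([ (p,local(s,ray(w,p,s['position'][2]+.0233,s)).round(4)) for p in((417,318),(338,231),(338,405))])
```

```text
plate z [0.02813634 0.02911556 0.03015643]
((0.5272408127784729, 0.19275769591331482), (0.09421306848526001, 0.08427856862545013), 77.45694732666016)
green 104.44680851063829 244.4255319148936 [0.47208481 0.19250308 0.009     ]
yellow 255.96153846153845 256.84615384615387 [0.45091679 0.0678341  0.02985312]
[((417, 318), array([-0.0334, -0.0004, -0.0233])), ((338, 231), array([ 0.0033, -0.0323, -0.0233])), ((338, 405), array([ 0.0033,  0.0314, -0.0233]))]
```

View pics/w5c.png

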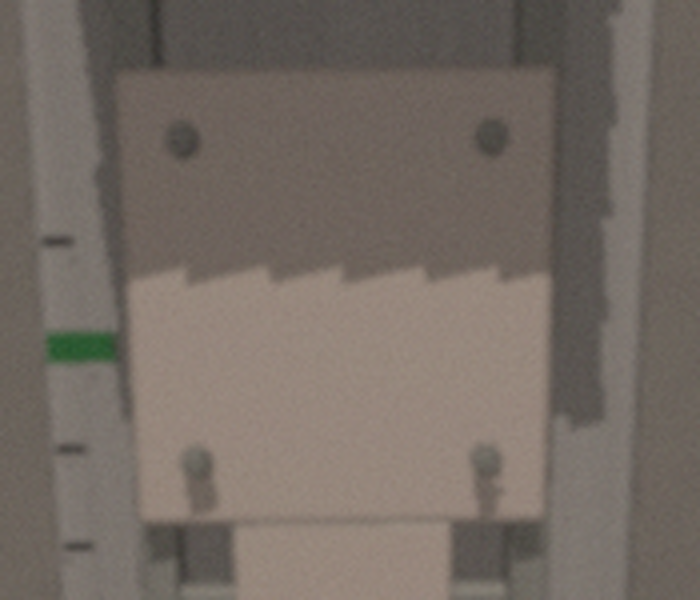

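Run:
```python
from h import *
import pickle
s,w=pickle.load(open('w5.pkl','rb'))
f=lambda u,v:(10+v/4-.4,225+u/4-.4)
for z,pts in((.033,[(183,138),(491,136),(197,462),(486,462)]),(.029,[(118,71),(555,68),(143,522),(545,520)])):
    P=np.array([ray(w,f(*p),z,s)[:2] for p in pts])
    d1=P[1]-P[0];d2=P[3]-P[2];e1=P[0]-P[2];e2=P[1]-P[3]
    print(P.mean(0),[ (np.linalg.norm(d).round(4),np.degrees(np.arctan2(d[1],d[0])).round(2)) for d in(d1,d2,e1,e2)])
g=ray(w,f(82,347),.009,s);print('green',g)
c=P.mean(0)
print('base edges')
for p,q in (((25,0),(60,598)),((655,0),(625,598))):
    A=ray(w,f(*p),.009,s);B=ray(w,f(*q),.009,s);d=A-B;print(A,B,np.degrees(np.arctan2(d[1],d[0])))
```

```text
[0.52790694 0.19360012] [(np.float64(0.0562), np.float64(-12.42)), (np.float64(0.0563), np.float64(-12.74)), (np.float64(0.0569), np.float64(77.7)), (np.float64(0.0572), np.float64(77.78))]
[0.52803413 0.19361345] [(np.float64(0.0797), np.float64(-12.4)), (np.float64(0.0803), np.float64(-12.46)), (np.float64(0.0802), np.float64(77.72)), (np.float64(0.0802), np.float64(78.12))]
green [0.47439196 0.19841901 0.009     ]
base edges
[0.48128684 0.26088874 0.009     ] [0.45544808 0.15048542 0.009     ] 76.82760097410106
[0.59895754 0.23424892 0.009     ] [0.57443846 0.12359179 0.009     ] 77.50642290128879
```

```bash
python3 -m handwheel '[[[0.01,-0.0007,0],[0,0,0],0.5],[[0.02,-0.0013,0],[0,0,0],0.5],[[0.022,-0.0015,0.01],[0,0,0],0.5],[[0.022,-0.0015,0.02],[0,0,0],0.5],[[0.015,-0.001,0.03],[0,0,0],0.5],[[0.0078,-0.0006,0.03],[0,0,0],0.5],[[0,0,0.025],[0,0,0],0.5],[[0,0,0.015],[0,0,0],0.5],[[0,0,0.005],[0,0,0],0.5],[[0,0,0],[0,0,0],0.5],[[0,0,0],[0,0,0],0.5]]' 30
python3 - <<'E'
from h import *
import pickle
s=observe();w=grab_frame('wrist');cv2.imwrite('pics/w6.png',w['color'][:,:,::-1])
pickle.dump((s,w),open('w6.pkl','wb'))
print(s['position'],proj(w,[.528,.1936,.029],s))
f=grab_frame('scene');a=cv2.resize(f['color'][240:380,165:365],None,fx=4,fy=4,interpolation=cv2.INTER_CUBIC)
cv2.imwrite('pics/s6.png',a[:,:,::-1])
E
```

```text
time: 9.75
position: [0.5286, 0.1942, 0.0658]
tcp_rot: [[0.217, 0.976, 0.002], [0.976, -0.217, 0.001], [0.001, 0.002, -1.0]]
ft_force: [0.7, -0.5, -0.7]
finger_gap: 0.0633
[0.52862614 0.19416499 0.06583905] [277.13895838 317.38988894]
```

View pics/w6.png

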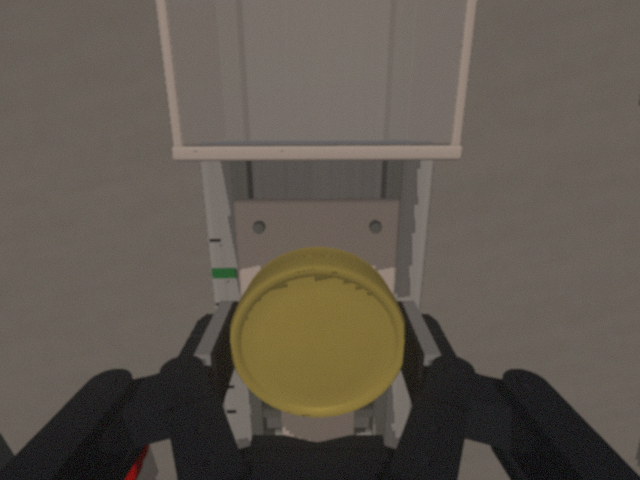

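View pics/s6.png

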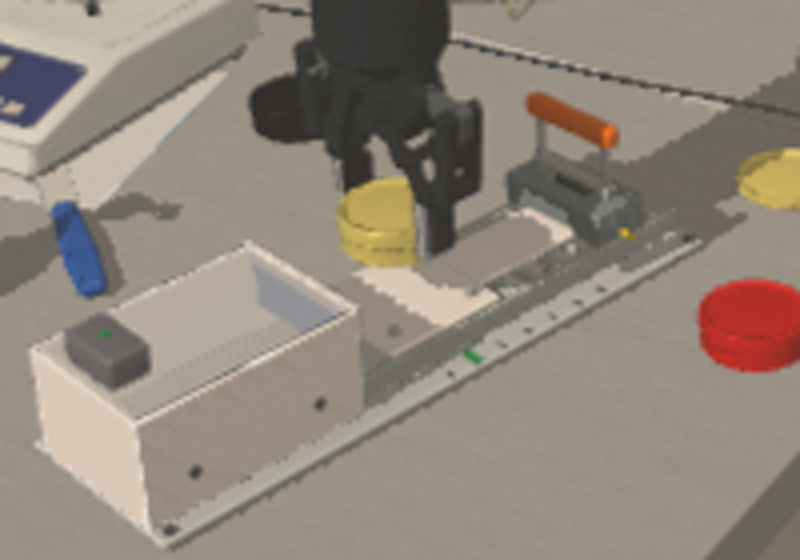

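The wrist view shows the held tin over the plate, the front dowels at (227,259) and (227,375), and the flap's frame at row 152. I'll refine the cradle centre from these before lowering.

Run:
```python
from h import *
import pickle
s,w=pickle.load(open('w6.pkl','rb'))
for z,pts,off in((.034,[(259,227),(375.5,227)],.0283),(.029,[(235,199),(400,199)],.041)):
    L=[local(s,ray(w,(v,u),z,s)) for u,v in pts]
    print([l.round(4) for l in L],'centre local',((L[0]+L[1])/2-[off,0,0]).round(4),'yaw',np.degrees(np.arctan2(L[1][0]-L[0][0],L[1][1]-L[0][1])))
print([ (p,local(s,ray(w,p,s['position'][2]+.0233,s)).round(4)) for p in((416,318),(338,231),(338,405))])
```

```text
[array([ 0.0282, -0.0287,  0.0318]), array([0.0282, 0.0274, 0.0319])] centre local [-0.0001 -0.0006  0.0319] yaw -0.03656912037369508
[array([ 0.0408, -0.0404,  0.0368]), array([0.0408, 0.0393, 0.037 ])] centre local [-0.0002 -0.0005  0.0369] yaw -0.026112402348296877
[((416, 318), array([-0.0328, -0.0004, -0.0233])), ((338, 231), array([ 0.0034, -0.0322, -0.0234])), ((338, 405), array([ 0.0033,  0.0314, -0.0232]))]
```

```bash
python3 -m handwheel '[[[0,-0.0003,0.012],[0,0,0],0.5],[[0,0,0.012],[0,0,0],0.5],[[0,0,0.008],[0,0,0],0.5],[[0,0,0.003],[0,0,0],0.5],[[0,0,0.001],[0,0,0],0.5],[[0,0,0],[0,0,0],0.5],[[0,0,0],[0,0,0],0.5]]' 30
python3 - <<'E'
from h import *
s=observe();w=grab_frame('wrist');cv2.imwrite('pics/w7.png',w['color'][:,:,::-1]);print(s['position'],s['ft_force'])
E
```

```text
time: 10.55
position: [0.5278, 0.1941, 0.0287]
tcp_rot: [[0.217, 0.976, 0.001], [0.976, -0.217, 0.0], [0.0, 0.001, -1.0]]
ft_force: [-0.4, -0.1, -0.4]
finger_gap: 0.063
[0.52778258 0.19414099 0.0287388 ] [-0.41375005 -0.06390508 -0.38110452]
```

View pics/w7.png

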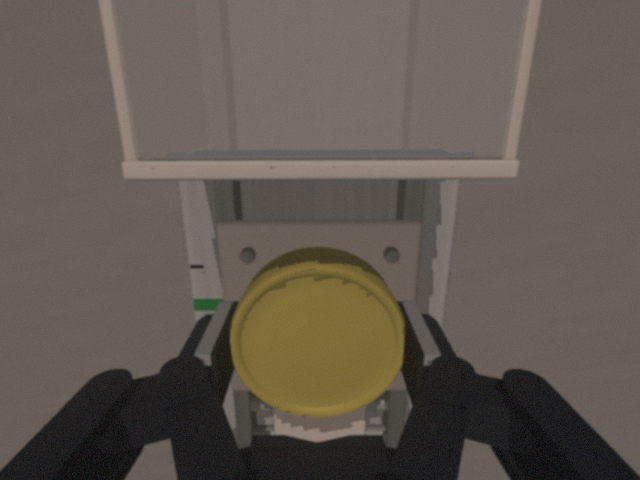

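The dowels sit evenly on either side of the tin at (255,248) and (255,391). I'll lower to contact, then open.

```bash
python3 -m handwheel '[[[0,0,0.001],[0,0,0],0.5],[[0,0,0],[0,0,0],0.5],[[0,0,0],[0,0,0],0.5]]' 20; python3 -m handwheel '[[[0,0,0],[0,0,0],0.8],[[0,0,0],[0,0,0],0.85],[[0,0,0],[0,0,0],1],[[0,0,0],[0,0,0],1],[[0,0,0],[0,0,0],1]]'
python3 - <<'E'
from h import *
s=observe();w=grab_frame('wrist');cv2.imwrite('pics/w8.png',w['color'][:,:,::-1]);print(s['position'],s['ft_force'])
E
```

```text
time: 10.9
position: [0.5275, 0.1941, 0.0274]
tcp_rot: [[0.216, 0.976, 0.0], [0.976, -0.216, -0.0], [-0.0, 0.0, -1.0]]
ft_force: [-0.8, -0.3, -0.7]
finger_gap: 0.0633
time: 11.4
position: [0.5275, 0.194, 0.0273]
tcp_rot: [[0.217, 0.976, 0.0], [0.976, -0.217, -0.0], [-0.0, 0.0, -1.0]]
ft_force: [0.7, 1.0, 0.7]
finger_gap: 0.0853
[0.52749144 0.19402845 0.02730165] [0.70578004 1.03931525 0.65305522]
```

View pics/w8.png

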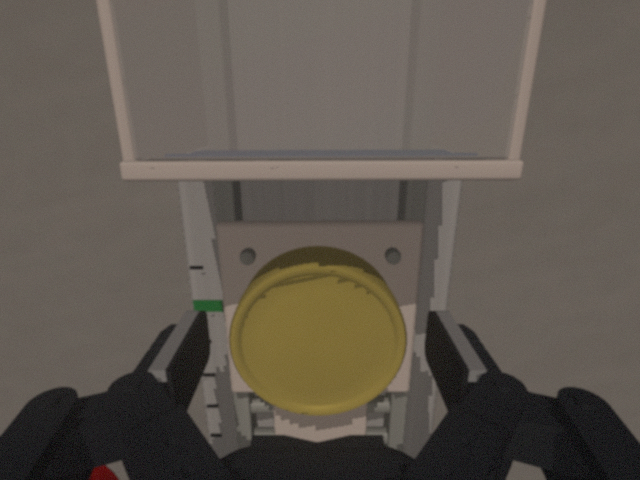

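The tin stands between the dowels. I'll raise, retreat over the bar, and turn so that the jaws close along station y with the camera on the mark side.

```bash
python3 -m handwheel '[[[0,0,-0.01],[0,0,0],1],[[0,0,-0.02],[0,0,0],1],[[0,0,-0.03],[0,0,0],1],[[0,0,-0.03],[0,0,0],1],[[0,0,-0.03],[0,0,0],1],[[0,0,-0.03],[0,0,0],1],[[0,0,-0.02],[0,0,0],1],[[-0.02,0,0],[0,0,0],1],[[-0.02,0,0],[0,0,0],1],[[-0.02,0,0],[0,0,0],1],[[-0.02,0,0],[0,0,0],1],[[-0.02,0,0],[0,0,0],1],[[-0.02,0,0],[0,0,0],1],[[-0.02,0,0],[0,0,0],1],[[0,0,0],[0,0,0],1]]' 40
python3 -m handwheel '[[[0,0,0],[0,0,-8.2],1],[[0,0,0],[0,0,-8.2],1],[[0,0,0],[0,0,-8.2],1],[[0,0,0],[0,0,-8.2],1],[[0,0,0],[0,0,-8.2],1],[[0,0,0],[0,0,-8.2],1],[[0,0,0],[0,0,-8.2],1],[[0,0,0],[0,0,-8.2],1],[[0,0,0],[0,0,-8.2],1],[[0,0,0],[0,0,-8.2],1],[[0,0,0],[0,0,-8.2],1],[[0,0,0],[0,0,0],1],[[0,0,0],[0,0,0],1]]'
python3 - <<'E'
from h import *
import pickle
s=observe();w=grab_frame('wrist');cv2.imwrite('pics/w9.png',w['color'][:,:,::-1]);print(s['time'],s['position'],s['joint_positions'])
pickle.dump((s,w),open('w9.pkl','wb'))
W=cloud(w,s);h=cv2.cvtColor(w['color'],cv2.COLOR_RGB2HSV)
m=(h[...,0]>3)&(h[...,0]<16)&(h[...,1]>150)
k,l,st,ce=cv2.connectedComponentsWithStats(m.astype(np.uint8))
for i in range(1,k):
    if st[i,4]>300:
        P=W[l==i];z=np.nanpercentile(P[:,2],60);print(ce[i],st[i],np.nanmedian(P,0).round(4),np.nanpercentile(P[:,2],[5,50,95]).round(4))
        v,u=np.nonzero(l==i)
        Q=np.array([ray(w,(a,b),.095,s)[:2] for a,b in zip(v,u)],np.float32);print(cv2.minAreaRect(Q))
E
```

```text
time: 12.95
position: [0.497, 0.0558, 0.1982]
tcp_rot: [[0.219, 0.976, 0.001], [0.976, -0.219, -0.001], [-0.0, 0.001, -1.0]]
ft_force: [-0.8, 1.1, 0.2]
finger_gap: 0.0857
time: 14.25
position: [0.4973, 0.0579, 0.1976]
tcp_rot: [[-0.976, 0.216, 0.0], [0.216, 0.976, 0.0], [-0.0, 0.0, -1.0]]
ft_force: [-0.0, -0.6, -0.8]
finger_gap: 0.0859
14.25 [0.4972559  0.0578628  0.19764075] [ 2.40635486e+00 -2.90879519e-01  8.74246603e+01  6.90794665e-03
  9.28388775e+01 -7.50926884e+01]
[316.13944954 231.92293578] [ 308  183   17  102 1635] [0.4939 0.0581 0.0966] [0.0938 0.0966 0.0979]
((0.49729400873184204, 0.05717416852712631), (0.011103512719273567, 0.07278759032487869), 77.8528060913086)
```

View pics/w9.png

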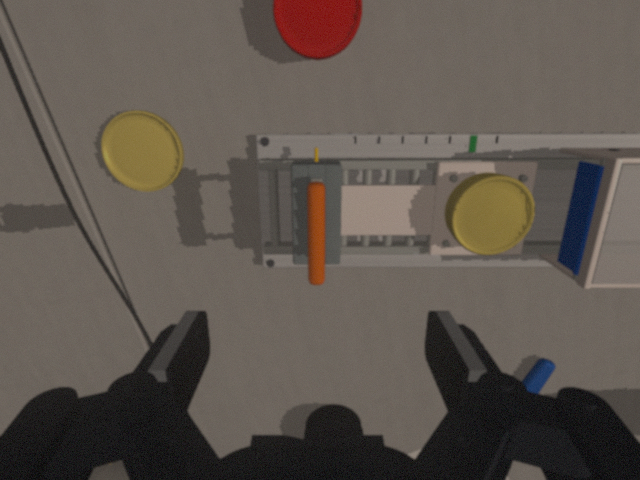

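The wrist view shows the orange bar at (232,316), pointer (155,317), green mark (144,473), and the tin at (213,490) seated on the plate. I'll pinch the bar.

```bash
python3 - <<'E'
from h import *
import pickle
s,w=pickle.load(open('w9.pkl','rb'))
W=cloud(w,s);h=cv2.cvtColor(w['color'],cv2.COLOR_RGB2HSV)
g=(h[...,0]>50)&(h[...,0]<85)&(h[...,1]>120);g[:130]=0;g[160:]=0
v,u=np.nonzero(g);G=ray(w,(v.mean(),u.mean()),.009,s);print('green',v.mean(),u.mean(),G,np.nanmedian(W[g],0))
y=(h[...,0]>18)&(h[...,0]<34)&(h[...,1]>120);y[:,:305]=0;y[:,330:]=0;y[:140]=0;y[170:]=0
v,u=np.nonzero(y);Y=np.nanmedian(W[y],0);print('ptr',v.mean(),u.mean(),Y,ray(w,(v.mean(),u.mean()),.0275,s))
yh=np.array([np.cos(np.radians(77.6)),np.sin(np.radians(77.6))])
print('travel by bar',(G[:2]-[.4973,.0572])@yh,'by ptr',(G-Y)[:2]@yh)
print('tin?');tin_at(w,s,.051)
E
python3 -m handwheel '[[[0,-0.0006,0.02],[0,0,0],1],[[0,0,0.03],[0,0,0],1],[[0,0,0.03],[0,0,0],1],[[0,0,0.025],[0,0,0],1],[[0,0,0.015],[0,0,0],1],[[0,0,0.0076],[0,0,0],1],[[0,0,0],[0,0,0],1],[[0,0,0],[0,0,0],0.5],[[0,0,0],[0,0,0],0.3],[[0,0,0],[0,0,0],0],[[0,0,0],[0,0,0],0],[[0,0,0],[0,0,0],0],[[0,0,0],[0,0,0],0],[[0,0,0],[0,0,0],0],[[0,0,0],[0,0,0],0]]' 60
python3 - <<'E'
from h import *
s=observe();w=grab_frame('wrist');cv2.imwrite('pics/w10.png',w['color'][:,:,::-1]);print(s['position'],s['ft_force'])
E
```

```text
green 143.37704918032787 472.40983606557376 [0.47399977 0.19824744 0.009     ] [0.47415455 0.19823324 0.00880866]
ptr 155.0 316.0425531914894 [0.45230002 0.06722592 0.02988916] [0.452527   0.06703439 0.0275    ]
travel by bar 0.13275373709643612 by ptr 0.1326247800787097
tin?
blob [150.5 141.9] 5101 circle ((0.4194342792034149, -0.05866235867142677), 0.030360495671629906) ell ((0.4192754924297333, -0.05872868746519089), (0.05875290557742119, 0.060551244765520096), 179.23716735839844) depth [ 0.4189 -0.0797  0.0056]
blob [212.9 490.2] 5516 circle ((0.5236626863479614, 0.19123630225658417), 0.03566133975982666) ell ((0.5242680311203003, 0.19149664044380188), (0.06403198093175888, 0.0714586079120636), 135.98252868652344) depth [0.5236 0.1923 0.0496]
time: 15.8
position: [0.4972, 0.0568, 0.0701]
tcp_rot: [[-0.977, 0.213, 0.001], [0.213, 0.977, -0.0], [-0.001, 0.0, -1.0]]
ft_force: [-1.0, -0.0, 3.4]
finger_gap: 0.0114
[0.49721784 0.05680415 0.07007214] [-1.0461425  -0.02427783  3.38622712]
```

View pics/w10.png

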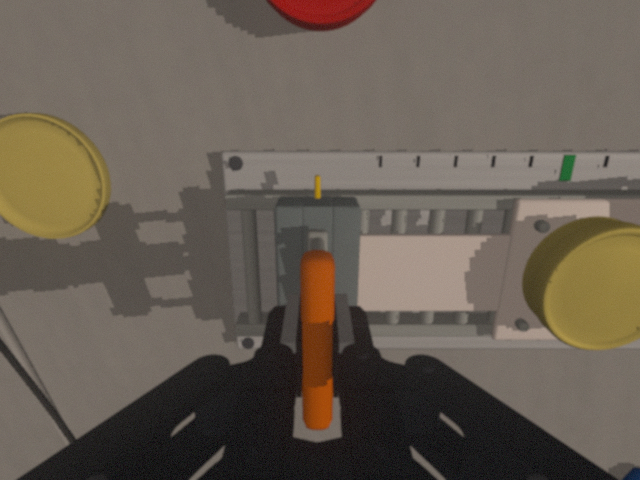

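The bar is pinched, with the grip gap at 11.4 mm; pointer at (187,318), green mark at (167,567). Two estimates give 0.1327 m of travel. Lifting 15 mm.

```bash
python3 -m handwheel '[[[0,0,-0.004],[0,0,0],0],[[0,0,-0.004],[0,0,0],0],[[0,0,-0.004],[0,0,0],0],[[0,0,-0.003],[0,0,0],0],[[0,0,0],[0,0,0],0],[[0,0,0],[0,0,0],0]]' 60
python3 - <<'E'
from h import *
s=observe();w=grab_frame('wrist');cv2.imwrite('pics/w11.png',w['color'][:,:,::-1])
f=grab_frame('scene');a=cv2.resize(f['color'][240:380,165:365],None,fx=4,fy=4,interpolation=cv2.INTER_CUBIC)
cv2.imwrite('pics/s11.png',a[:,:,::-1])
yh=np.array([.2147,.9767,0]);print('local dir of station y',np.array(s['tcp_rot']).T@yh)
E
```

```text
time: 16.45
position: [0.497, 0.0567, 0.0845]
tcp_rot: [[-0.977, 0.213, 0.0], [0.213, 0.977, -0.0], [-0.0, -0.0, -1.0]]
ft_force: [5.1, -1.1, -6.3]
finger_gap: 0.0108
local dir of station y [-1.56209628e-03  1.00001826e+00 -1.64817102e-04]
```

View pics/w11.png

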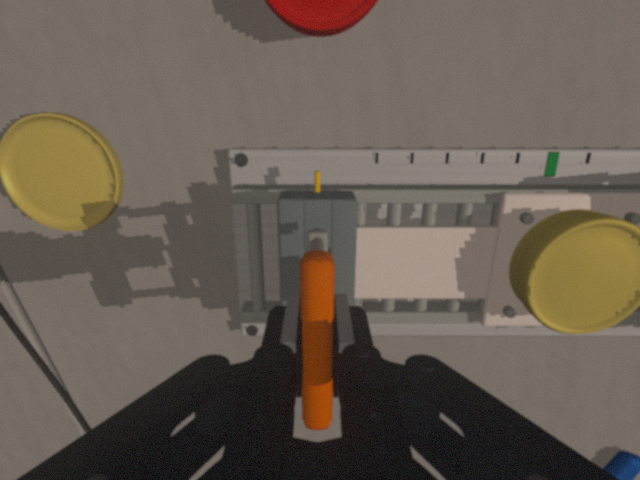

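View pics/s11.png

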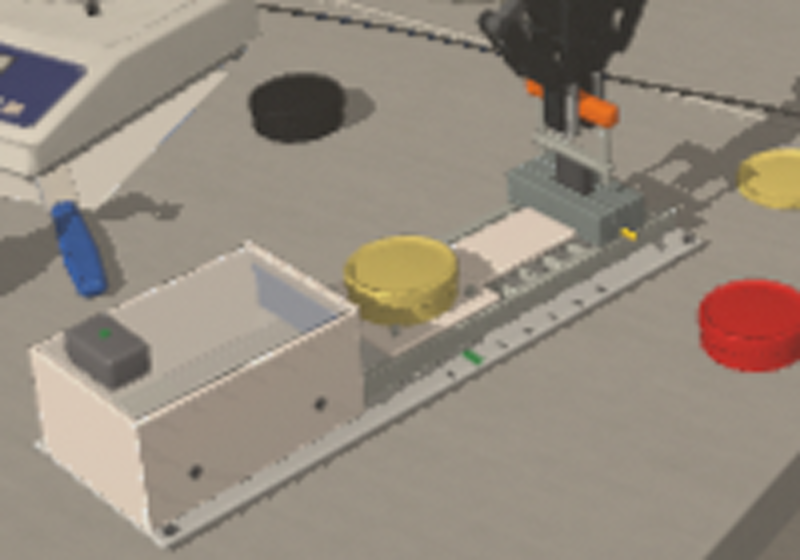

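The bar is up by 14 mm with -6 N on the wrist. Now pushing along tool y, which is station y.

```bash
python3 -m handwheel '[[[0,0.003,0],[0,0,0],0],[[0,0.006,0],[0,0,0],0],[[0,0.006,0],[0,0,0],0],[[0,0.006,0],[0,0,0],0],[[0,0.006,0],[0,0,0],0],[[0,0.006,0],[0,0,0],0],[[0,0.006,0],[0,0,0],0],[[0,0.006,0],[0,0,0],0],[[0,0.006,0],[0,0,0],0],[[0,0.006,0],[0,0,0],0],[[0,0.003,0],[0,0,0],0],[[0,0,0],[0,0,0],0]]' 60
python3 - <<'E'
from h import *
s=observe();w=grab_frame('wrist');cv2.imwrite('pics/w12.png',w['color'][:,:,::-1])
f=grab_frame('scene');a=cv2.resize(f['color'][240:380,165:365],None,fx=4,fy=4,interpolation=cv2.INTER_CUBIC)
cv2.imwrite('pics/s12.png',a[:,:,::-1])
E
```

```text
time: 17.75
position: [0.5099, 0.116, 0.0847]
tcp_rot: [[-0.977, 0.213, 0.0], [0.213, 0.977, 0.0], [-0.0, 0.0, -1.0]]
ft_force: [4.2, -0.9, -6.5]
finger_gap: 0.0108
```

View pics/w12.png

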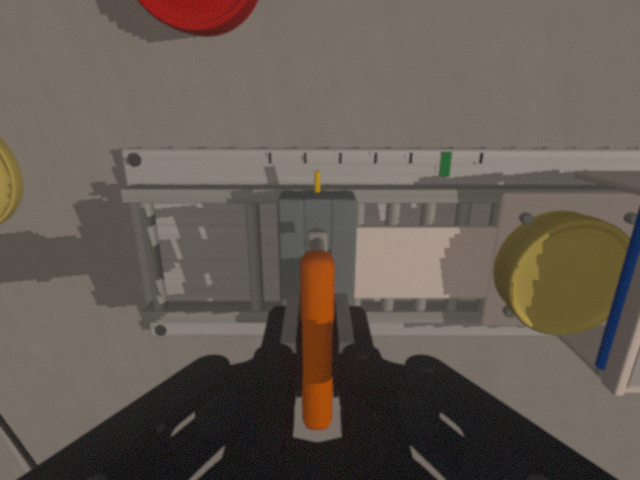

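View pics/s12.png

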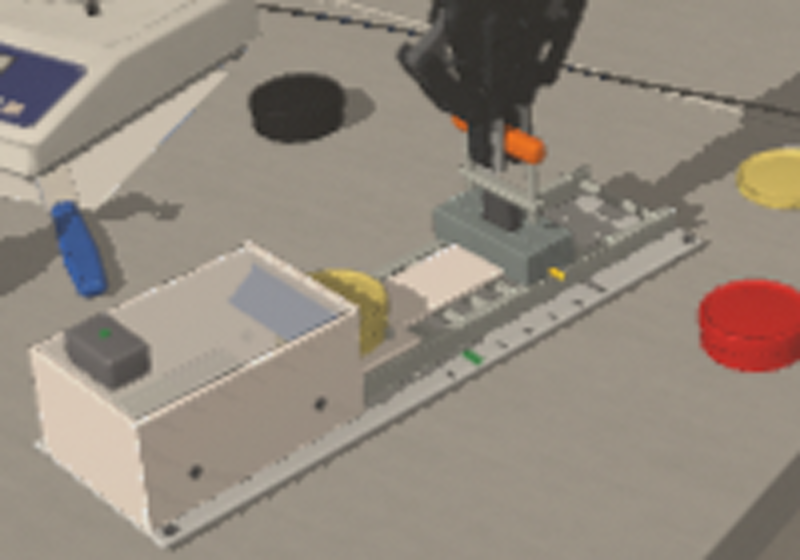

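The tin is pushing the flap open (blue edge tilted inwards). The pointer is at (182,317) and the mark at (163,445). Continuing 60 mm.

```bash
python3 -m handwheel '[[[0,0.003,0],[0,0,0],0],[[0,0.006,0],[0,0,0],0],[[0,0.006,0],[0,0,0],0],[[0,0.006,0],[0,0,0],0],[[0,0.006,0],[0,0,0],0],[[0,0.006,0],[0,0,0],0],[[0,0.006,0],[0,0,0],0],[[0,0.006,0],[0,0,0],0],[[0,0.006,0],[0,0,0],0],[[0,0.006,0],[0,0,0],0],[[0,0.003,0],[0,0,0],0],[[0,0,0],[0,0,0],0]]' 60
python3 - <<'E'
from h import *
import pickle
s=observe();w=grab_frame('wrist');cv2.imwrite('pics/w13.png',w['color'][:,:,::-1])
pickle.dump((s,w),open('w13.pkl','wb'))
W=cloud(w,s);h=cv2.cvtColor(w['color'],cv2.COLOR_RGB2HSV)
g=(h[...,0]>50)&(h[...,0]<85)&(h[...,1]>120);g[:140]=0;g[185:]=0
v,u=np.nonzero(g);G=ray(w,(v.mean(),u.mean()),.009,s);print('green',v.mean(),u.mean(),G)
y=(h[...,0]>18)&(h[...,0]<34)&(h[...,1]>120);y[:,:300]=0;y[:,335:]=0;y[:160]=0;y[200:]=0
v,u=np.nonzero(y);Y=np.nanmedian(W[y],0);print('ptr',v.mean(),u.mean(),Y)
print((G-Y)[:2]@[.2147,.9767], local(s,G),local(s,Y))
f=grab_frame('scene');a=cv2.resize(f['color'][240:380,165:365],None,fx=4,fy=4,interpolation=cv2.INTER_CUBIC)
cv2.imwrite('pics/s13.png',a[:,:,::-1])
E
```

```text
time: 19.05
position: [0.5228, 0.1748, 0.0847]
tcp_rot: [[-0.977, 0.213, 0.0], [0.213, 0.977, 0.0], [-0.0, 0.0, -1.0]]
ft_force: [5.0, -1.1, -5.7]
finger_gap: 0.0108
green 163.25149700598803 339.3952095808383 [0.47378954 0.19863473 0.009     ]
ptr 181.99159663865547 317.1512605042017 [0.47803018 0.1849261  0.02989782]
0.01247875083549582 [0.05295192 0.01286583 0.07566442] [0.04588917 0.0003782  0.05476454]
```

View pics/w13.png

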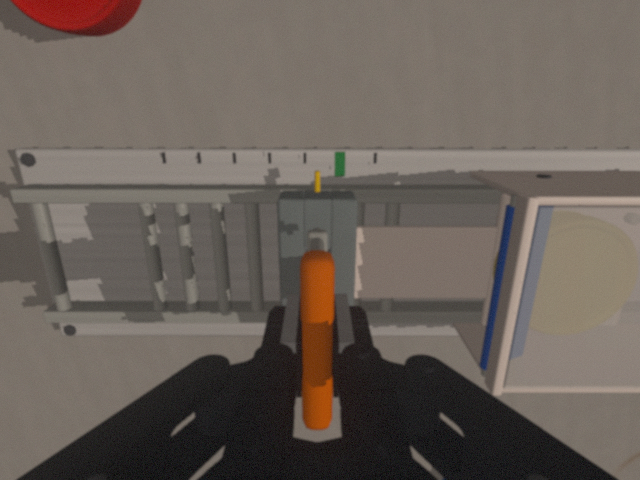

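View pics/s13.png

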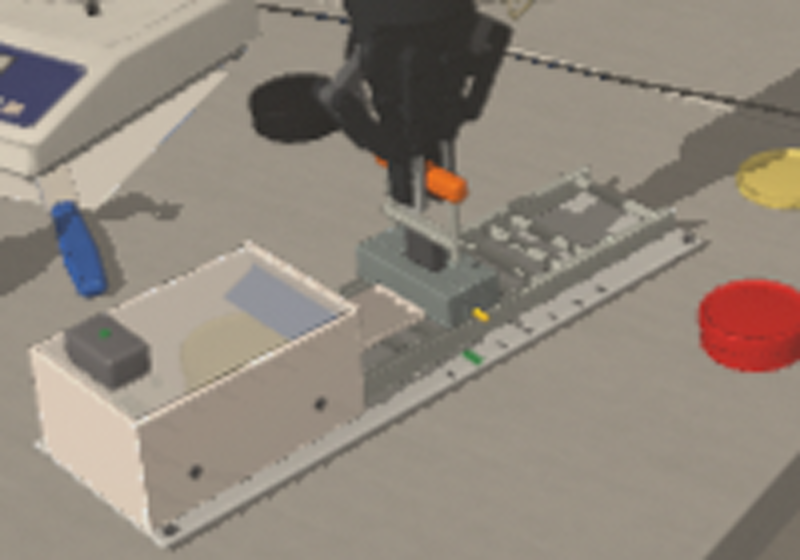

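The tin is inside. The pointer (182,317) is still 12.5 mm short of the mark (163,339).

```bash
python3 -m handwheel '[[[0,0.004,0],[0,0,0],0],[[0,0.004,0],[0,0,0],0],[[0,0.003,0],[0,0,0],0],[[0,0.0013,0],[0,0,0],0],[[0,0,0],[0,0,0],0],[[0,0,0],[0,0,0],0]]' 60
python3 - <<'E'
from h import *
s=observe();w=grab_frame('wrist');cv2.imwrite('pics/w14.png',w['color'][:,:,::-1])
W=cloud(w,s);h=cv2.cvtColor(w['color'],cv2.COLOR_RGB2HSV)
g=(h[...,0]>50)&(h[...,0]<85)&(h[...,1]>120);g[:140]=0;g[185:]=0
v,u=np.nonzero(g);G=ray(w,(v.mean(),u.mean()),.009,s);print('green',v.mean(),u.mean(),G)
y=(h[...,0]>18)&(h[...,0]<34)&(h[...,1]>120);y[:,:300]=0;y[:,335:]=0;y[:160]=0;y[200:]=0
v,u=np.nonzero(y);Y=np.nanmedian(W[y],0);print('ptr',v.mean(),u.mean(),Y)
print((G-Y)[:2]@[.2147,.9767])
E
```

```text
time: 19.75
position: [0.5253, 0.1865, 0.0847]
tcp_rot: [[-0.977, 0.213, 0.0], [0.213, 0.977, 0.0], [-0.0, 0.0, -1.0]]
ft_force: [4.2, -1.4, -5.4]
finger_gap: 0.0108
green 161.18032786885246 318.44262295081967 [0.47267674 0.19898804 0.009     ]
ptr 181.82442748091603 317.1297709923664 [0.48069425 0.19669387 0.02974415]
0.0005193622984456295
```

View pics/w14.png

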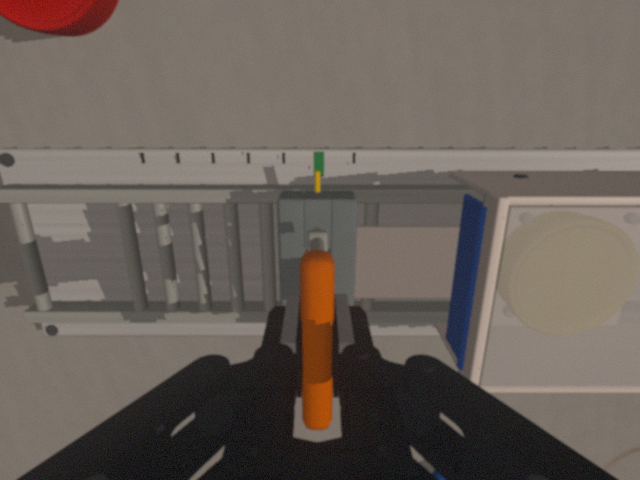

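The pointer lines up with the green mark, columns 317 and 318, and the tin shows inside the chamber. I'll lower the bar into the notch, then release.

```bash
python3 -m handwheel '[[[0,0,0.004],[0,0,0],0],[[0,0,0.004],[0,0,0],0],[[0,0,0.004],[0,0,0],0],[[0,0,0.003],[0,0,0],0],[[0,0,0],[0,0,0],0],[[0,0,0],[0,0,0],0.25],[[0,0,0],[0,0,0],0.45],[[0,0,0],[0,0,0],0.45],[[0,0,0],[0,0,0],0.45],[[0,0,0],[0,0,0],0.45]]'
python3 - <<'E'
from h import *
s=observe();w=grab_frame('wrist');cv2.imwrite('pics/w15.png',w['color'][:,:,::-1])
E
```

```text
time: 20.8
position: [0.5252, 0.1861, 0.0697]
tcp_rot: [[-0.977, 0.213, -0.0], [0.213, 0.977, -0.0], [0.0, -0.0, -1.0]]
ft_force: [-0.2, 1.2, -0.3]
finger_gap: 0.0386
```

View pics/w15.png

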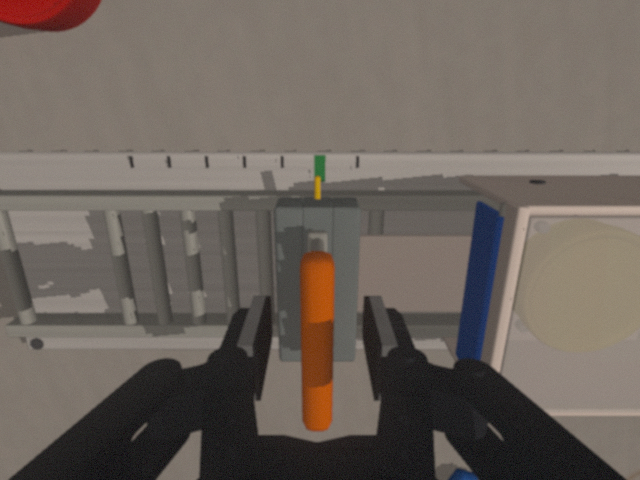

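The fingers are clear of the bar and the pointer (188,317) is beside the mark (167,319). Rising straight up, then final checks.

```bash
python3 -m handwheel '[[[0,0,-0.005],[0,0,0],0.45],[[0,0,-0.01],[0,0,0],0.45],[[0,0,-0.02],[0,0,0],0.45],[[0,0,-0.03],[0,0,0],0.45],[[0,0,-0.03],[0,0,0],0.45],[[0,0,-0.03],[0,0,0],0.45],[[0,0,-0.02],[0,0,0],0.45],[[0,0,0],[0,0,0],0.45],[[0,0,0],[0,0,0],0.45]]'
python3 - <<'E'
from h import *
s=observe();w=grab_frame('wrist');cv2.imwrite('pics/w16.png',w['color'][:,:,::-1])
W=cloud(w,s);h=cv2.cvtColor(w['color'],cv2.COLOR_RGB2HSV)
m=(h[...,0]>3)&(h[...,0]<16)&(h[...,1]>150);m[:,:250]=0;m[:,380:]=0
v,u=np.nonzero(m);print('bar z',np.nanpercentile(W[m][:,2],[5,50,95]))
Q=np.array([ray(w,(a,b),.095,s)[:2] for a,b in zip(v,u)],np.float32);B=np.array(cv2.minAreaRect(Q)[0]);print(B)
g=(h[...,0]>50)&(h[...,0]<85)&(h[...,1]>120);g[:,:250]=0;g[:,380:]=0;g[:100]=0;g[200:]=0
v,u=np.nonzero(g);G=ray(w,(v.mean(),u.mean()),.009,s);print('green',v.mean(),u.mean(),G)
print('bar to mark along y',(G[:2]-B)@[.2147,.9767])
f=grab_frame('scene');a=cv2.resize(f['color'][240:380,165:365],None,fx=4,fy=4,interpolation=cv2.INTER_CUBIC)
cv2.imwrite('pics/s16.png',a[:,:,::-1])
E
```

```text
time: 21.75
position: [0.5252, 0.186, 0.215]
tcp_rot: [[-0.977, 0.213, 0.001], [0.213, 0.977, 0.0], [-0.001, 0.0, -1.0]]
ft_force: [-0.8, 0.5, -0.7]
finger_gap: 0.0387
bar z [0.09402223 0.09663213 0.09791429]
[0.61995566 0.14827281]
green 139.74193548387098 318.51612903225805 [0.4723037  0.19900301 0.009     ]
bar to mark along y 0.01784731010156335
```

View pics/w16.png

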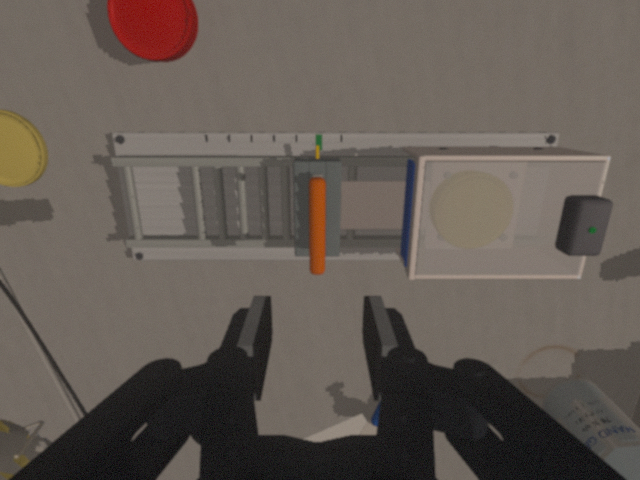

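View pics/s16.png

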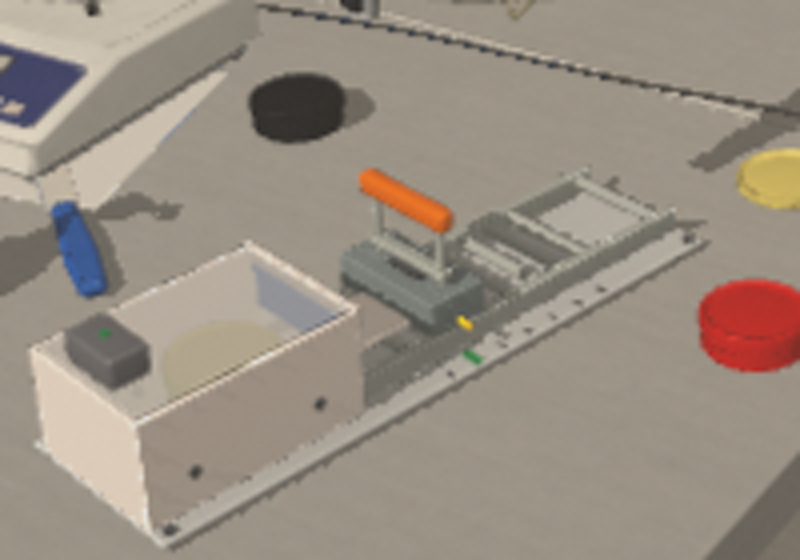

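The pointer (152,318) sits at the green mark (140,318). The bar top is at 96.6 mm, the same as when it was fully down at the start. The flap hangs shut, with the tin level behind it at (210,471). The bar-to-mark distance of 17.8 mm that the script printed is wrong, because other orange pixels got into the mask. Handing in.

Run:
```python
from h import *
import pickle
s=observe();w=grab_frame('wrist')
h=cv2.cvtColor(w['color'],cv2.COLOR_RGB2HSV)
m=(h[...,0]>3)&(h[...,0]<16)&(h[...,1]>150);m[:,:295]=0;m[:,340:]=0;m[:165]=0;m[285:]=0
v,u=np.nonzero(m);Q=np.array([ray(w,(a,b),.095,s)[:2] for a,b in zip(v,u)],np.float32);B=np.array(cv2.minAreaRect(Q)[0])
print(B,'to mark along y',(np.array([.4723,.199])-B)@[.2147,.9767],'along x',(np.array([.4723,.199])-B)@[.9767,-.2147])
t=grab_frame('top');cv2.imwrite('pics/top17.png',t['color'][:,:,::-1])
W=cloud(t);hh=cv2.cvtColor(t['color'],cv2.COLOR_RGB2HSV)
for n,p in(('lid',(280,316)),('roll',(258,430)),('blue',(212,440)),('red',(306,259)),('purple',(296,397))): print(n,t['color'][p],W[p].round(3))
print(job_done())
```

```text
[0.5249173  0.18605049] to mark along y 0.0013508515819764225 along x -0.05417158121533633
lid [227 205 118] [ 0.423 -0.083  0.001]
roll [174 165 146] [ 0.479 -0.419  0.037]
blue [ 43 103 138] [ 0.613 -0.454  0.042]
red [200  42  39] [0.351 0.084 0.028]
purple [81 38 92] [ 0.37  -0.321  0.018]
the job is handed in; nothing more can be done
None
```

I set the lone gold tin in the carriage cradle. Then I held the release bar up about 14 mm and slid the carriage 0.133 m, so the tin itself pushed the blue flap open. I lowered the bar at the green mark and let it go. The job took about 22 s of the 64 s allowed and is handed in.

**Last checks:**
- **Notch:** the bar is fully down, with its top at 96.6 mm, the same height as at the start. Its centre is 1.4 mm from the mark along the slide and 54.2 mm across, against 53.5 mm expected. The pointer and the mark line up in the wrist view.
- **Flap and tin:** the flap hangs shut and the tin stands level inside the chamber. The gripper never came near the flap.
- **Other things:** in the last top view the lid, label roll, blue, red and purple tins all show at their expected places.

**Disagreements:**
- An earlier bar-to-mark figure of 17.8 mm was wrong, because other orange pixels were counted. I measured it again with a cleaner mask, which gave the 1.4 mm above.
- The grip on the tin read 63 mm, not the stated 66 mm.
- The fingertips pressed lightly on the table (about 5 N) when the tin was first gripped.

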